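# Hold the purge dial on its third click

### The job

On the grey purge station, swing the yellow steadying leg out by its red post until it clicks home at the end of its swing. Only then push the dial's orange knob clockwise past the first two clicks to the third, at the yellow mark (not beyond it), and hold it there against its spring: the program finishes while the robot is still holding the knob on the third click. Leave the leg out and do not knock or shift the loose things lying about.

Things in the scene. Friction and masses are not known exactly. Their poses are not given: they have to be found in the camera images.
- station: Purge station: grey box fixed to the table, 170 mm (its x) by 220 mm (its y), 70 mm tall; origin at the centre of its underside, +x points away from the robot, +y to the leg's side. On top are the dial and, on the leg's side, two flat gauges up to 80 mm above the table; three brass ports stick out 28 mm from its -x face.
- leg (a joint): Angle of the yellow leg about its upright hinge, rad: 0 folded along the station's +x beside the box, growing counterclockwise from above; end stop and seat at 1.60, leg out along the station's +y. Stiff hinge (0.15 N m); a detent resists by up to 0.36 N m more until about 1.0, then pulls the leg towards its seat; let go earlier, it swings back. Starts at 0.23 to 0.42.
- leg_hinge (a point): Point on the leg's hinge axis, 30 mm above the table, 40 mm outside the box's +y side. Its x axis points along the leg.
- leg_post (a point): Centre of the top of the red round post on the leg's outer end, 95 mm above the table, 130 mm from the hinge axis. The post is 16 mm in diameter and stands free from 30 mm to 95 mm above the table; below it is the 22 mm wide leg bar. Its x axis points outward along the leg.
- dial_turn (a joint): Angle of the dial, rad, growing clockwise seen from above: 0 at rest (black mark), first click 0.45, second 0.90 (white marks), third 1.35 (yellow mark), stop at 1.70. Let go, it springs back to 0 from anywhere: return torque 0.13 N m at rest growing to 0.50 N m at the third click, the clicks adding or taking up to 0.15 N m.
- dial: The dial with its knob: black disc of 67 mm radius, 14 mm thick, with an 8 mm tall hub of 18 mm radius; origin on its upright axis, 70 mm above the table (top of the box). Its axes turn with it and are the station's when it is at rest. The marks are on the box just outside the disc.
- knob (a point): Orange round knob standing on the dial, 18 mm in diameter, 40 mm tall; this point is the centre of its underside, 55 mm from the dial's axis and 84 mm above the table (top at 124 mm). At rest it lies 0.675 rad counterclockwise of the station's +x direction as seen from the dial's axis; at the third click 0.675 rad clockwise of it.
- battery: Bystander, to be left alone: black slab battery pack with a red band, 75 x 115 x 63 mm; origin at its underside.
- meter: Bystander, to be left alone: yellow hand-held meter lying flat, 80 x 150 x 40 mm; origin at its underside.
- wrench: Bystander, to be left alone: steel wrench lying flat; origin at its underside.
- screwdriver: Bystander, to be left alone: screwdriver lying flat; origin at its underside.
- gas_can: Bystander, to be left alone: small green gas can standing upright, 68 mm across, 170 mm tall; origin at its underside.
- nut_tin: Bystander, to be left alone: small open aluminium tin, 56 mm across, 32 mm tall, standing a little in front of the station; origin at its underside.
- valve: Bystander, to be left alone: small brass valve with a black cap, 40 mm across, 54 mm tall, standing to the right of the station; origin at its underside.

How it is judged:
By the outcome, as a careful person would: the job done as asked, in the order asked, and still so for the second after the job is handed in, while the arm keeps its last pose, push and grip.
It also fails if it takes over 64 s, if anything falls off the work surface, if the arm or the gripper's body presses on something with over 40 N, if the wrist force passes 120 N, or if a joint passes its speed limit or range.

### The arm

A 6-joint arm with a two-finger parallel gripper is mounted at the origin on the work surface. World frame = base frame: x ahead of the robot, y to its left, z up, the work surface at z = 0. Lengths are in mm, angles in degrees, forces in N, time in s.
With the tool pointing down it reaches from about 350 to 850 mm from the base axis. Payload 8.1 kg.
Tool frame: the origin (TCP) lies at the very end of the fingers, on their centre line; the grasp point (between the pads) lies 19 mm behind it; z points along the fingers, y is the direction in which the jaws open and shut (so a half turn about z gives the same grasp; the last joint's range is limited). The gripper opens to 93 mm and grips with 3 to 60 N. Pads are 15 mm wide; open, the fingers measure 128 mm over their backs; the gripper's body (75 mm by 188 mm) begins 65 mm behind the grasp point.
Start: joints at [69.018, 7.471, 85.268, -0, 87.261, -4.893], TCP at [166.253, 576.511, 218.635] pointing down, gripper open.
Joint ranges: [-169.43, 169.43], [-51.17, 129.36], [1.28, 143.12], [-76.62, 256.62], [0, 156.53], [-152.29, 152.29]. Speed limits (degrees/s): [136.94, 136.94, 159.86, 180, 180, 180].

### API

Orientations are given as a 3x3 rotation matrix whose columns are the frame's x, y, z axes.
In Python, from plant import manip gives the robot as it stands.
- The arm moves only by the tool servo_tool, never from a script. Its argument "deltas" is a list that holds one entry, the list of rows, each a list of 7 numbers: the shift along the tool's x, y, z in mm, then the turn, a rotation vector about the tool's x, y, z in degrees, then the opening in per cent of the stroke, from 0 (shut) to 100 (fully open). A call has 1 to 10 rows; each row is the pose to reach, as a shift and turn from the pose measured when the call began, along the tool's axes at that moment; what a row does not reach only later rows make up. A row lasts 1/8 s, in which the tool goes at most 62.5 mm and 10.7 degrees, less where a joint would pass 70% of its speed; a pose out of reach is approached as far as the arm can. A call with a gripper value outside its range is refused whole. The fingers move at their own pace and stop on an object; the grip force is fixed at half the most. Time passes only in rows, so rows that repeat a pose let the fingers close. It gives the time, the measured TCP pose, the force and the opening at its end, in the units of the state.
- manip.observe(): the state, without advancing time (a new reading comes with each control period).
- manip.snapshot(name): name is "scene" or "side" or "wrist"; returns the picture (400x640x3 uint8, red, green, blue); there is no depth.
- manip.camera_params(name): a dict with "K" (3x3 intrinsics, pixels), "R" (3x3) and "t" (3): a world point X has camera coordinates R X + t; the wrist camera has in their place "hand_eye" (4x4, takes a point from camera to tool coordinates, whose origin is the TCP and whose axes are the flange's). Camera axes: x right, y down, z forward; pixel columns grow to the right and rows downward; lengths in mm; the calibration is good to about 2 mm. A picture is of the moment at which its call begins: read the wrist's pose just before it. camera_params takes no time and is no camera call.
- manip.hand_in(): hands the job in, once; it reports no verdict.
The state is a dict: "time": time; "joints": joint angles; "qd": joint speeds; "effort": joint torques, N m; "position": TCP position; "ee_rot": TCP orientation; "wrist_force": force on the tool from outside, world axes, zero at the start; "ft_torque": the same for the moment, N m; "width": finger opening in mm.
Only numpy, scipy, OpenCV 4.12 (cv2) and the standard library are available. Lean on these libraries where they do the work, as an engineer would, in place of code of your own. Each camera call takes 0.05 s, during which the arm holds its last target.

## Working session

There is one attempt and no reset: what is moved stays moved. The work goes in short steps, Python scripts to look and compute and a tool call to move; the robot and the scene stay as the last step left them, time stands still between calls to the robot, and variables do not carry over. Pictures are saved under pics/ and viewed, and the job is handed in when it is done.

Besides the shell and the picture viewer there is one more tool, called after "Emit:" by a JSON object that holds its "api" and its "payload", one argument or row to a line. servo_tool: Moves the arm, as the interface text tells. Its arguments: {"type":"object","properties":{"deltas":{"type":"array","items":{"type":"array","items":{"type":"array","items":{"type":"number"}}}}},"required":["deltas"]}

```bash
mkdir -p pics; ls
python3 - <<'E'
from plant import manip
import cv2,numpy as np
print(manip.observe())
for n in ["scene","side","wrist"]:
    print(n,manip.camera_params(n))
    cv2.imwrite(f"pics/{n}0.png",manip.snapshot(n)[:,:,::-1])
E
```

```text
pics
{'time': 0.0, 'joints': array([ 6.90180078e+01,  7.51344158e+00,  8.53287496e+01,  8.35514784e-05,
        8.72606744e+01, -4.89326699e+00]), 'qd': array([ 0.11859459,  0.01938426, -0.00553794,  0.05391614, -0.03437607,
       -0.02267981]), 'effort': array([-1.59922674e-03, -5.59859347e+01, -4.91740358e+01,  7.65606528e-02,
        3.59778351e-02, -2.19912135e-04]), 'position': array([166.05448149, 575.9819608 , 217.60989015]), 'ee_rot': array([[-9.60833637e-01,  2.77125075e-01, -6.44226026e-04],
       [ 2.77125781e-01,  9.60832188e-01, -1.67577624e-03],
       [ 1.54593486e-04, -1.78867382e-03, -9.99998388e-01]]), 'wrist_force': array([ 0.77475914, -0.1586616 , -0.21190195]), 'ft_torque': array([ 0.02851377, -0.00364907, -0.02972813]), 'width': 92.52496832196663}
scene {'K': array([[420.94798697,   0.        , 315.28016773],
       [  0.        , 420.94798697, 199.324594  ],
       [  0.        ,   0.        ,   1.        ]]), 'R': array([[-0.83600158,  0.54866864,  0.00800531],
       [ 0.41839867,  0.64681371, -0.63763201],
       [-0.35502663, -0.52971196, -0.77029951]]), 
[... 252 characters left out ...]
9193303,  0.00400816],
       [-0.09474566, -0.5024049 , -0.85942572],
       [ 0.1669659 ,  0.84306051, -0.51124491]]), 't': array([-483.56174411,  138.07719029, 1332.79189058])}
wrist {'K': array([[352.08507062,   0.        , 315.82128582],
       [  0.        , 352.08507062, 199.66808661],
       [  0.        ,   0.        ,   1.        ]]), 'hand_eye': array([[ 4.41700086e-05, -9.61496327e-01, -2.74817780e-01,
         7.72763634e+01],
       [ 9.99999982e-01, -8.03297600e-06,  1.88829430e-04,
        -1.07613787e-01],
       [-1.83766408e-04, -2.74817783e-01,  9.61496309e-01,
        -1.64969330e+02],
       [ 0.00000000e+00,  0.00000000e+00,  0.00000000e+00,
         1.00000000e+00]])}
```

View pics/scene0.png

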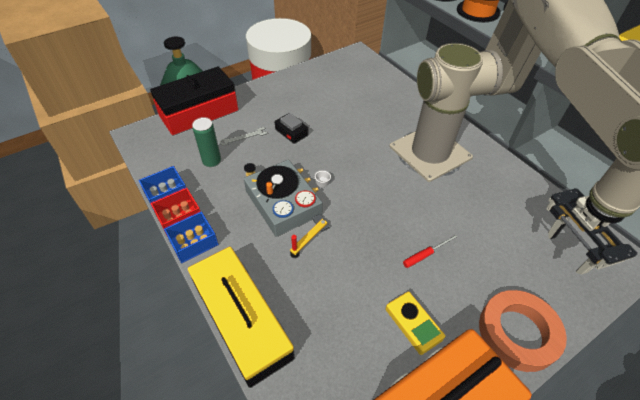

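View pics/side0.png

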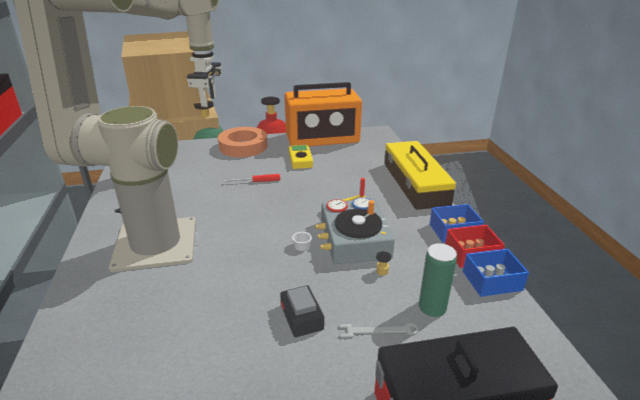

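View pics/wrist0.png

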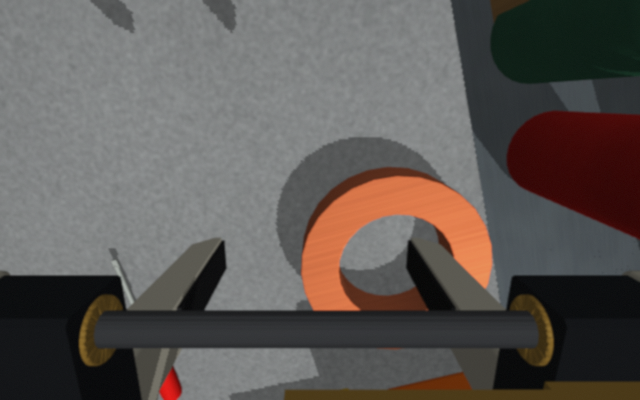

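The scene view shows the station at about (285,195), with the red post at (294,245) and the knob at (269,187). The side view shows the post at (362,187) and the knob at (371,207). Next I'll triangulate them using colour masks.

```bash
cat > h.py <<'E'
import numpy as np,cv2
from plant import manip
C={n:manip.camera_params(n) for n in ("scene","side","wrist")}
def P(n):
    c=C[n]; return c["K"]@np.c_[c["R"],c["t"]]
def tri(a,b):
    X=cv2.triangulatePoints(P("scene"),P("side"),np.float64(a).reshape(2,1),np.float64(b).reshape(2,1)).ravel();return X[:3]/X[3]
def plane(n,px,z,pose=None):
    c=C[n]; d=np.linalg.inv(c["K"])@[px[0],px[1],1]
    if n=="wrist":
        R,p=pose; H=c["hand_eye"]; o=p+R@H[:3,3]; d=R@H[:3,:3]@d
    else: o=-c["R"].T@c["t"]; d=c["R"].T@d
    return o+d*(z-o[2])/d[2]
def proj(n,X,pose=None):
    c=C[n]
    if n=="wrist":
        R,p=pose; H=c["hand_eye"]; q=np.linalg.inv(H)@np.r_[R.T@(np.array(X)-p),1]; q=c["K"]@q[:3]
    else: q=c["K"]@(c["R"]@X+c["t"])
    return q[:2]/q[2]
E
python3 - <<'E'
from h import *
for n,(x0,y0,x1,y1) in {"scene":(230,150,340,265),"side":(270,170,410,290)}.items():
    im=cv2.imread(f"pics/{n}0.png"); c=im[y0:y1,x0:x1]
    cv2.imwrite(f"pics/{n}0c.png",cv2.resize(c,None,fx=5,fy=5,interpolation=cv2.INTER_CUBIC))
    hsv=cv2.cvtColor(c,cv2.COLOR_BGR2HSV)
    for nm,lo,hi in [("red",(0,190,60),(5,255,255)),("orange",(7,190,90),(16,255,255)),("yellow",(20,150,80),(32,255,255))]:
        m=cv2.inRange(hsv,lo,hi); k,l,s,ce=cv2.connectedComponentsWithStats(m)
        for i in range(1,k):
            if s[i,4]>8: print(n,nm,s[i]+[x0,y0,0,0,0],ce[i]+[x0,y0])
E
```

```text
scene red [296 201  10   6  11] [300.45454545 204.18181818]
scene red [292 235   4  15  53] [293.64150943 241.8490566 ]
scene orange [266 182   7  13  71] [268.81690141 187.76056338]
scene orange [292 242   5   9  13] [294.92307692 247.        ]
scene yellow [298 169   5   3  11] [299.72727273 169.81818182]
scene yellow [247 172   6   3  13] [249.15384615 172.84615385]
scene yellow [305 178   5   4  10] [307.1 179.4]
scene yellow [313 188   5   3  12] [314.83333333 188.91666667]
scene yellow [290 220  37  35 283] [308.60070671 236.24381625]
scene yellow [230 247  12  18 124] [233.76612903 258.02419355]
side yellow [401 170   9   8  47] [406.08510638 172.61702128]
side yellow [344 196  16   5  25] [351.2  197.96]
```

View pics/scene0c.png

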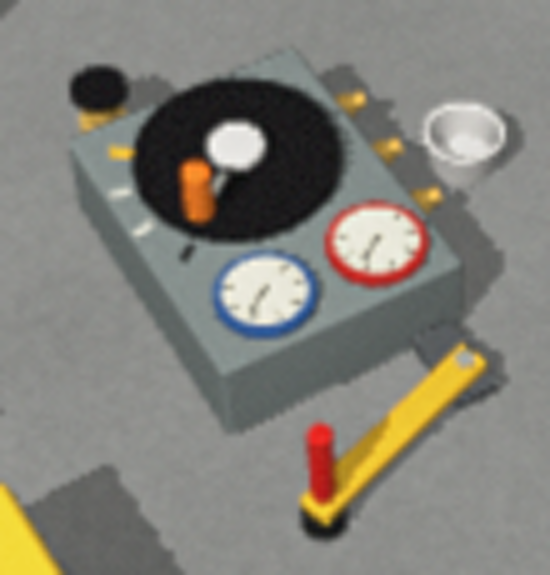

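View pics/side0c.png

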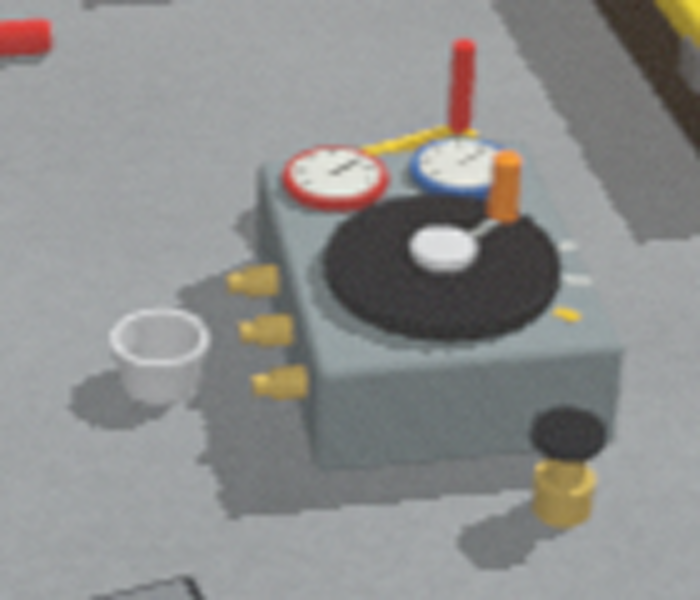

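Run:
```python
from h import *
S=lambda x,y:(x/5+230-.4,y/5+150-.4)
D=lambda x,y:(x/5+270-.4,y/5+170-.4)
for nm,a,b,z in [("post",(320,430),(463,45),95),("knob",(195,165),(508,158),124),("hub",(235,146),(443,248),92),("hinge",(465,357),None,30),
 ("c+x-y",(73,148),(620,348),70),("c-x+y",(460,268),(263,165),70),("c-x-y",(290,50),(323,372),70),("c+x+y",(232,375),None,70),("yel",(121,153),(567,314),70),("w2",(121,193),(577,280),70),("w1",(145,229),(569,245),70),("blk",(187,253),None,70),
 ("tinrim",(465,130),(160,340),32),("valvetop",(100,88),(568,433),54)]:
    print(nm, tri(S(*a),D(*b)).round(1) if b else "", plane("scene",S(*a),z).round(1), plane("side",D(*b),z).round(1) if b else "")
```

```text
post [643.2 100.   95. ] [642.2 100.3  95. ] [643.9  99.5  95. ]
knob [616.  -87.8 125.8] [614.1 -88.9 124. ] [617.9 -85.4 124. ]
hub [ 572.5 -117.7   89.7] [ 573.1 -115.7   92. ] [ 571.8 -121.2   92. ]
hinge  [516.9  62.9  30. ] 
c+x-y [ 651.8 -193.9   64.7] [ 652.5 -188.9   70. ] [ 649.9 -201.    70. ]
c-x+y [497.9  26.   65.9] [498.9  29.   70. ] [497.3  18.9  70. ]
c-x-y [ 488.8 -190.6   68.7] [ 489.7 -189.5   70. ] [ 488.2 -192.1   70. ]
c+x+y  [656.8  23.4  70. ] 
yel [ 630.  -167.2   71.6] [ 628.7 -168.3   70. ] [ 631.4 -165.4   70. ]
w2 [ 645.7 -136.9   71.6] [ 644.7 -138.1   70. ] [ 647.  -134.8   70. ]
w1 [ 649.8 -102.6   72.5] [ 646.2 -103.6   70. ] [653.4 -99.9  70. ]
blk  [633.7 -72.5  70. ] 
tinrim [413.8 -94.4  31.9] [411.5 -94.   32. ] [415.3 -95.8  32. ]
valvetop [ 607.6 -244.    51.9] [ 607.4 -241.7   54. ] [ 607.4 -246.8   54. ]
```

Station: yaw is about -2.5°, dial axis about (572,-118), hinge about (517,63) and post about (643,100). I'll move to a viewpoint above it and refine with the wrist camera.

Emit:
{"api": "servo_tool", "payload": {
  "deltas": [
    [[-20, -10, -60, 0, 0, 7, 100], [-60, -40, -112, 0, 0, 15, 100], [-110, -75, -112, 0, 0, 22, 80], [-160, -110, -112, 0, 0, 30, 60], [-210, -145, -112, 0, 0, 38, 40], [-260, -180, -112, 0, 0, 46, 40], [-310, -215, -112, 0, 0, 54, 40], [-360, -250, -112, 0, 0, 62, 40], [-410, -285, -112, 0, 0, 70, 40], [-450, -315, -112, 0, 0, 77, 40]]
  ]
}}

```text
time: 1.4
position: [512.2, 146.7, 329.9]
ee_rot: [[0.059, 0.998, -0.001], [0.998, -0.059, -0.001], [-0.001, -0.001, -1.0]]
wrist_force: [1.0, 0.8, -0.5]
width: 37.1
```

```bash
cat >> h.py <<'E'
def delta(pos,yaw_y):
    "tool down with jaw axis at yaw_y deg; shift and rotvec in tool axes"
    from scipy.spatial.transform import Rotation as Ro
    o=manip.observe(); R=o["ee_rot"]; a=np.radians(yaw_y)
    T=np.array([[-np.sin(a),np.cos(a),0],[np.cos(a),np.sin(a),0],[0,0,-1]]).T
    y=np.array([np.cos(a),np.sin(a),0]);z=np.array([0,0,-1.]);T=np.c_[np.cross(y,z),y,z]
    return (R.T@(np.array(pos)-o["position"])).round(1), np.degrees(Ro.from_matrix(R.T@T).as_rotvec()).round(2)
def st():
    o=manip.observe(); print("t",round(o["time"],2),"p",o["position"].round(1),"yaw_y",np.degrees(np.arctan2(o["ee_rot"][1,1],o["ee_rot"][0,1])).round(1),"j",o["joints"].round(1),"F",o["wrist_force"].round(1),"w",round(o["width"],1))
E
python3 -c "
from h import *
st();print(delta([620,20,330],-73.6))"
```

```text
t 1.4 p [512.2 146.7 329.9] yaw_y -3.4 j [10.5 -4.  85.5 -0.1 98.6 13.9] F [ 1.   0.8 -0.5] w 37.1
(array([-120.1,  115.1,   -0. ]), array([1.000e-02, 1.000e-01, 7.021e+01]))
```

Emit:
{"api": "servo_tool", "payload": {
  "deltas": [
    [[-15, 14, 0, 0, 0, 9, 40], [-30, 29, 0, 0, 0, 18, 40], [-45, 43, 0, 0, 0, 27, 40], [-60, 57, 0, 0, 0, 36, 40], [-75, 72, 0, 0, 0, 45, 40], [-90, 86, 0, 0, 0, 54, 40], [-105, 100, 0, 0, 0, 62, 40], [-120, 115, 0, 0, 0, 70, 40], [-120, 115, 0, 0, 0, 70, 40], [-120, 115, 0, 0, 0, 70, 40]]
  ]
}}

```text
time: 2.65
position: [619.5, 20.6, 329.7]
ee_rot: [[0.957, 0.288, -0.002], [0.288, -0.957, -0.001], [-0.002, 0.001, -1.0]]
wrist_force: [-0.3, 0.4, 0.6]
width: 37.3
```

```bash
python3 -c "
from h import *
st();o=manip.observe();np.savez('pose1.npz',R=o['ee_rot'],p=o['position'])
im=manip.snapshot('wrist')[:,:,::-1];cv2.imwrite('pics/w1.png',im)
cv2.imwrite('pics/w1b.png',im[::-1,::-1])
"
```

```text
t 2.65 p [619.5  20.6 329.7] yaw_y -73.2 j [-2.8  9.7 71.4 -0.1 99.  70.4] F [-0.3  0.4  0.6] w 37.3
```

View pics/w1.png

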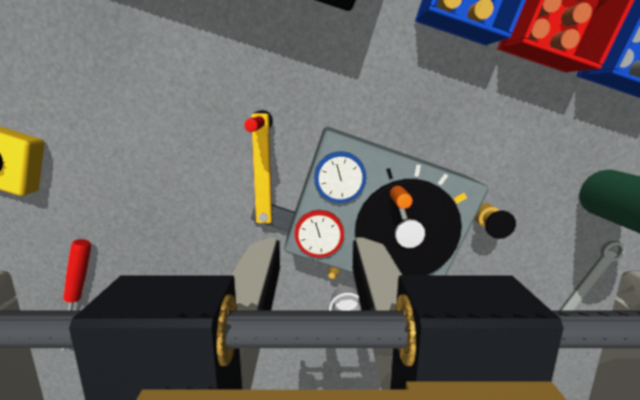

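Wrist view: post top at about (250,125), hinge cap (264,217), knob (402,198) and hub (410,234). I'll zoom in for precision.

Run:
```python
import cv2
im=cv2.imread("pics/w1.png")[100:290,235:525]
cv2.imwrite("pics/w1c.png",cv2.resize(im,None,fx=2.75,fy=2.75,interpolation=cv2.INTER_CUBIC))
```

```text
(no output)
```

View pics/w1c.png

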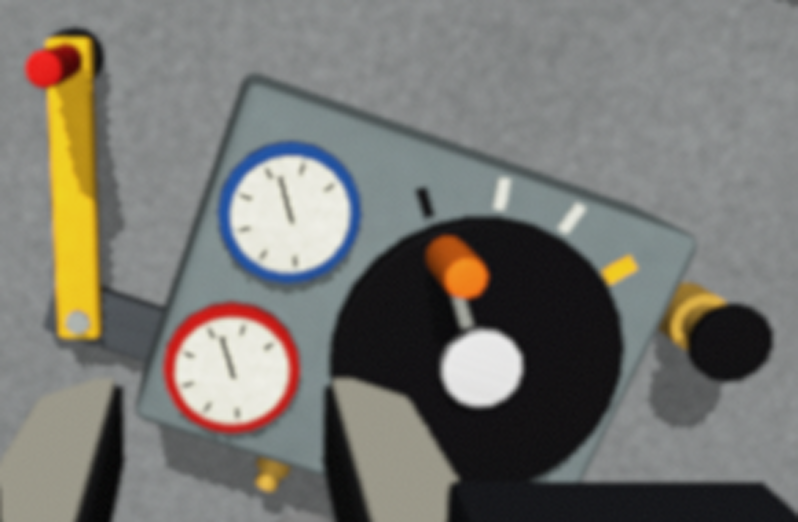

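Run:
```python
from h import *
d=np.load("pose1.npz");pose=(d["R"],d["p"])
W=lambda x,y:(x/2.75+235-.3,y/2.75+100-.3)
r={}
for nm,a,z in [("post",(43,69),95),("knob",(467,279),124),("hub",(482,368),92),("hinge",(77,323),32),("c+x+y",(249,77),70),("c+x-y",(694,238),70),("c-x+y",(138,412),70),("blk",(425,202),70),("w1",(502,194),70),("w2",(571,218),70),("yel",(620,270),70),("valve",(731,342),54)]:
    r[nm]=plane("wrist",W(*a),z,pose); print(nm,r[nm].round(1))
ang=lambda v:np.degrees(np.arctan2(v[1],v[0])).round(2)
h=r["hub"]
print("yaw edges",ang(r["c+x+y"]-r["c-x+y"]),ang(r["c+x+y"]-r["c+x-y"])-90)
print("marks",[ang(r[k]-h) for k in("blk","w1","w2","yel")],"knob",ang(r["knob"]-h),np.linalg.norm((r["knob"]-h)[:2]))
v=r["post"]-r["hinge"];print("leg",ang(v),np.linalg.norm(v[:2]))
# toolbox extents in scene
for px in [(188,262),(230,247),(293,348)]: print("toolbox top z~100?",plane("scene",px,100).round())
print("bottom",plane("scene",(250,385),0).round())
```

```text
post [643.9 104.4  95. ]
knob [616.3 -81.6 124. ]
hub [ 573.  -113.5   92. ]
hinge [519.   67.6  32. ]
c+x+y [663.2  22.4  70. ]
c+x-y [ 652.9 -191.1   70. ]
c-x+y [498.2  26.7  70. ]
blk [633.4 -69.1  70. ]
w1 [ 646.7 -100.7   70. ]
w2 [ 645.4 -134.3   70. ]
yel [ 629.4 -165.    70. ]
valve [ 609.  -238.6   54. ]
yaw edges -1.48 -2.760000000000005
marks [np.float64(36.29), np.float64(9.83), np.float64(-16.07), np.float64(-42.45)] knob 36.29 53.7821865751366
leg 16.41 130.20808699399015
toolbox top z~100? [924.  23. 100.]
toolbox top z~100? [810.  41. 100.]
toolbox top z~100? [810. 373. 100.]
bottom [927. 359.   0.]
```

```bash
python3 -c "
from h import *
print(delta([643.5,102.5,150],-73.6),delta([643.5,102.5,58],-73.6))"
```

```text
(array([ 46.8, -71.5, 179.8]), array([0.04, 0.09, 0.37])) (array([ 47. , -71.6, 271.8]), array([0.04, 0.09, 0.37]))
```

Emit:
{"api": "servo_tool", "payload": {
  "deltas": [
    [[24, -36, 40, 0, 0, 0.4, 42], [47, -71.5, 80, 0, 0, 0.4, 42], [47, -71.5, 120, 0, 0, 0.4, 42], [47, -71.5, 150, 0, 0, 0.4, 42], [47, -71.5, 160, 0, 0, 0.4, 42], [47, -71.5, 160, 0, 0, 0.4, 42]]
  ]
}}

```text
time: 3.45
position: [643.4, 102.9, 170.0]
ee_rot: [[0.959, 0.283, -0.002], [0.283, -0.959, -0.001], [-0.002, 0.001, -1.0]]
wrist_force: [0.4, -0.1, 0.6]
width: 38.9
```

```bash
python3 -c "
from h import *
st()
o=manip.observe();pose=(o['ee_rot'],o['position'])
im=manip.snapshot('wrist')[:,:,::-1].copy();
cv2.imwrite('pics/w2.png',im)
for n in('scene','side'): cv2.imwrite(f'pics/{n}2.png',cv2.resize(manip.snapshot(n)[100:300,200:440,::-1],None,fx=3,fy=3))
print(proj('wrist',[643.5,102.5,95],pose),delta([643.5,102.5,58],-73.6))"
```

```text
t 3.45 p [643.4 102.9 170. ] yaw_y -73.6 j [ 4.6 16.9 79.6 -0.1 83.6 78.2] F [ 0.4 -0.1  0.6] w 38.9
[316.89469679 208.95855632] (array([ -1.5,  -0.4, 114.1]), array([ 0.08, -0.1 , -0.02]))
```

View pics/w2.png

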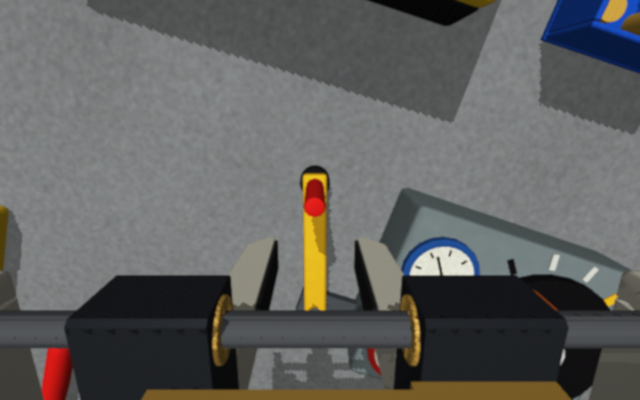

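View pics/side2.png

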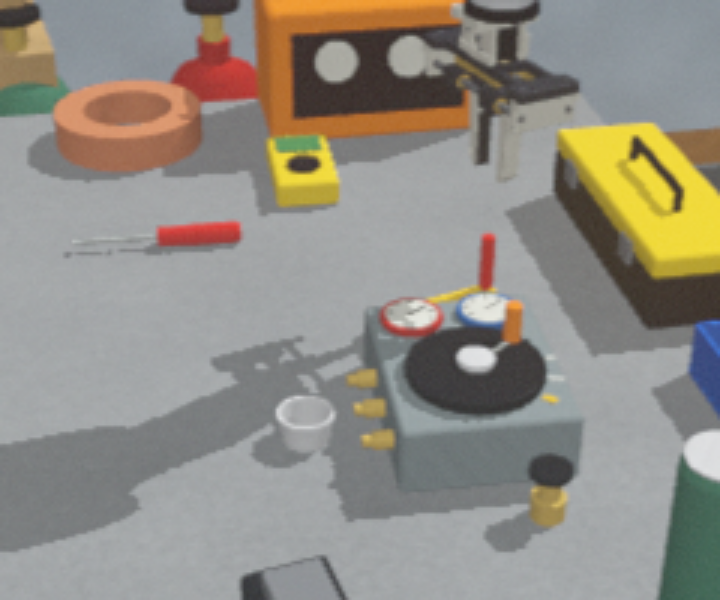

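The post shows at (314,206), within about 2 mm of the prediction and centred between the jaws. I'll descend and grip.

Emit:
{"api": "servo_tool", "payload": {
  "deltas": [
    [[-0.5, -1, 30, 0, 0, 0, 42], [-0.5, -1, 60, 0, 0, 0, 42], [-0.5, -1, 90, 0, 0, 0, 42], [-0.5, -1, 112, 0, 0, 0, 42], [-0.5, -1, 112, 0, 0, 0, 42], [-0.5, -1, 112, 0, 0, 0, 12], [-0.5, -1, 112, 0, 0, 0, 10], [-0.5, -1, 112, 0, 0, 0, 10], [-0.5, -1, 112, 0, 0, 0, 10]]
  ]
}}

```text
time: 4.72
position: [645.2, 103.6, 61.5]
ee_rot: [[0.959, 0.282, 0.004], [0.282, -0.959, -0.001], [0.004, 0.002, -1.0]]
wrist_force: [-0.2, 0.6, 5.5]
width: 15.5
```

```bash
python3 -c "
from h import *
st()
cv2.imwrite('pics/w3.png',manip.snapshot('wrist')[:,:,::-1])
o=manip.observe();print(o['ft_torque'])
H=np.array([518,65.]);p=o['position'][:2];R=o['ee_rot'];v=p-H;print(np.hypot(*v),np.degrees(np.arctan2(*v[::-1])))
v=v/np.hypot(*v)*130;a0=np.degrees(np.arctan2(*v[::-1]))
E=89.1-a0
print('total',E)
for k in (5,10,15,20,25,30,35,40,45,50,55,60,65,70,E):
  a=np.radians(k);q=np.array([[np.cos(a),-np.sin(a)],[np.sin(a),np.cos(a)]])@v-v
  print(round(k,1),(R.T@np.r_[q,0]).round(1))
"
```

```text
t 4.72 p [645.2 103.6  61.5] yaw_y -73.6 j [ 4.7 22.1 84.9 -0.1 72.7 78.3] F [-0.2  0.6  5.5] w 15.5
[ 0.11556961  0.18341845 -0.01976937]
132.9585802070643 16.870186141038705
total 72.2298138589613
5 [ -0.6 -11.3  -0. ]
10 [ -2.2 -22.6  -0. ]
15 [ -4.7 -33.6  -0.1]
20 [ -8.2 -44.4  -0.1]
25 [-12.6 -54.8  -0.1]
30 [-18.  -64.8  -0.2]
35 [-24.1 -74.4  -0.2]
40 [-31.1 -83.3  -0.3]
45 [-38.9 -91.6  -0.3]
50 [-47.3 -99.2  -0.4]
55 [ -56.3 -106.    -0.4]
60 [ -66.  -112.    -0.5]
65 [ -76.1 -117.2   -0.5]
70 [ -86.6 -121.4   -0.6]
72.2 [ -91.4 -123.    -0.6]
```

View pics/w3.png

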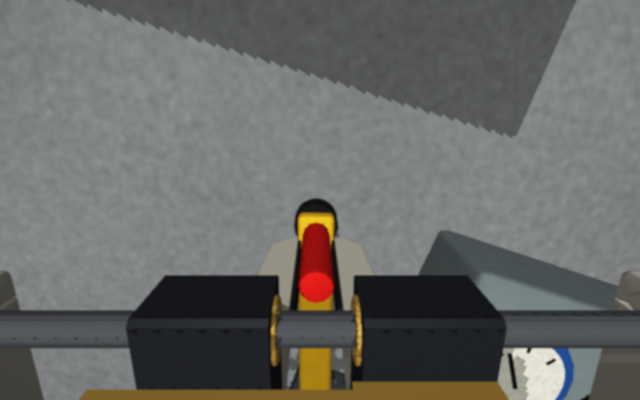

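Firmly gripped: width is 15.5 mm. Now I'll swing along the arc, with counter-clockwise being a negative turn about tool z.

Emit:
{"api": "servo_tool", "payload": {
  "deltas": [
    [[-0.6, -11.3, -1, 0, 0, -5, 10], [-2.2, -22.6, -1, 0, 0, -10, 10], [-4.7, -33.6, -1, 0, 0, -15, 10], [-8.2, -44.4, -1, 0, 0, -20, 10], [-12.6, -54.8, -1, 0, 0, -25, 10], [-18, -64.8, -1, 0, 0, -30, 10], [-24.1, -74.4, -1, 0, 0, -35, 10], [-31.1, -83.3, -1, 0, 0, -40, 10], [-38.9, -91.6, -1, 0, 0, -45, 10], [-38.9, -91.6, -1, 0, 0, -45, 10]]
  ]
}}

```text
time: 6.02
position: [581.3, 182.5, 61.6]
ee_rot: [[0.477, 0.879, 0.004], [0.879, -0.477, 0.002], [0.003, 0.003, -1.0]]
wrist_force: [2.0, 8.1, -5.5]
width: 15.5
```

```bash
cat > arc.py <<'E'
from h import *
st()
o=manip.observe();print(o['ft_torque'].round(2))
H=np.array([518,65.]);p=o['position'][:2];R=o['ee_rot'];v=p-H;print(np.hypot(*v),np.degrees(np.arctan2(*v[::-1])))
a0=np.degrees(np.arctan2(*v[::-1]))
r=np.hypot(*v)
yw=np.degrees(np.arctan2(R[1,1],R[0,1]))
for A in range(60,96,5):
  a=np.radians(A);q=H+130*np.array([np.cos(a),np.sin(a)])-p
  print(A,(R.T@np.r_[q,0]).round(1),"turn",round(-(A-90-yw),1))
E
python3 arc.py
```

```text
t 6.03 p [581.3 182.5  61.6] yaw_y -28.5 j [12.6 15.8 92.8  0.  71.2 41. ] F [ 2.   8.1 -5.5] w 15.5
[ 1.31 -0.2   0.01]
133.4368813279469 61.67501326116436
60 [-3.5  3.8 -0. ] turn 1.5
65 [-3.7 -7.5 -0. ] turn -3.5
70 [ -4.9 -18.8  -0.1] turn -8.5
75 [ -7.  -29.9  -0.1] turn -13.5
80 [-10.1 -40.8  -0.1] turn -18.5
85 [-14.2 -51.4  -0.2] turn -23.5
90 [-19.2 -61.6  -0.2] turn -28.5
95 [-25.  -71.4  -0.3] turn -33.5
```

```bash
sed -i 's/518,65\./519,67.6/; s/H+130/H+130.7/' arc.py; python3 arc.py
```

```text
t 6.03 p [581.3 182.5  61.6] yaw_y -28.5 j [12.6 15.8 92.8  0.  71.2 41. ] F [ 2.   8.1 -5.5] w 15.5
[ 1.31 -0.2   0.01]
130.67418359493084 61.520079122231714
60 [-0.   3.5  0. ] turn 1.5
65 [-0.2 -7.9 -0. ] turn -3.5
70 [ -1.4 -19.3  -0.1] turn -8.5
75 [ -3.6 -30.5  -0.1] turn -13.5
80 [ -6.7 -41.4  -0.1] turn -18.5
85 [-10.8 -52.1  -0.2] turn -23.5
90 [-15.8 -62.3  -0.2] turn -28.5
95 [-21.7 -72.1  -0.3] turn -33.5
```

Emit:
{"api": "servo_tool", "payload": {
  "deltas": [
    [[-0.2, -7.9, 0, 0, 0, -3.5, 10], [-1.4, -19.3, 0, 0, 0, -8.5, 10], [-3.6, -30.5, 0, 0, 0, -13.5, 10], [-6.7, -41.4, 0, 0, 0, -18.5, 10], [-9.1, -47.8, 0, 0, 0, -21.5, 10], [-10.8, -52.1, 0, 0, 0, -23.5, 10], [-12.8, -56.2, 0, 0, 0, -25.5, 10], [-14.8, -60.3, 0, 0, 0, -27.5, 10], [-15.8, -62.3, 0, 0, 0, -28.5, 10], [-15.8, -62.3, 0, 0, 0, -28.5, 10]]
  ]
}}

```text
time: 7.28
position: [521.2, 198.0, 61.6]
ee_rot: [[-0.001, 1.0, 0.009], [1.0, 0.001, 0.002], [0.002, 0.009, -1.0]]
wrist_force: [11.7, -1.5, -7.5]
width: 15.6
```

```bash
python3 arc.py; python3 -c "
from h import *
cv2.imwrite('pics/w4.png',manip.snapshot('wrist')[:,:,::-1])
cv2.imwrite('pics/scene4.png',cv2.resize(manip.snapshot('scene')[130:300,230:430,::-1],None,fx=4,fy=3.5))"
```

```text
t 7.28 p [521.2 198.   61.6] yaw_y 0.0 j [ 15.6   8.  101.7  -0.   69.8  15.5] F [11.7 -1.5 -7.5] w 15.6
[-0.22 -1.47 -0.02]
130.40174636988593 89.04953998855729
60 [-17.3  63.2   0.5] turn 30.0
65 [-12.   53.1   0.4] turn 25.0
70 [-7.6 42.5  0.4] turn 20.0
75 [-4.2 31.7  0.3] turn 15.0
80 [-1.7 20.5  0.2] turn 10.0
85 [-0.2  9.2  0.1] turn 5.0
90 [ 0.3 -2.2 -0. ] turn 0.0
95 [ -0.2 -13.6  -0.1] turn -5.0
```

View pics/scene4.png

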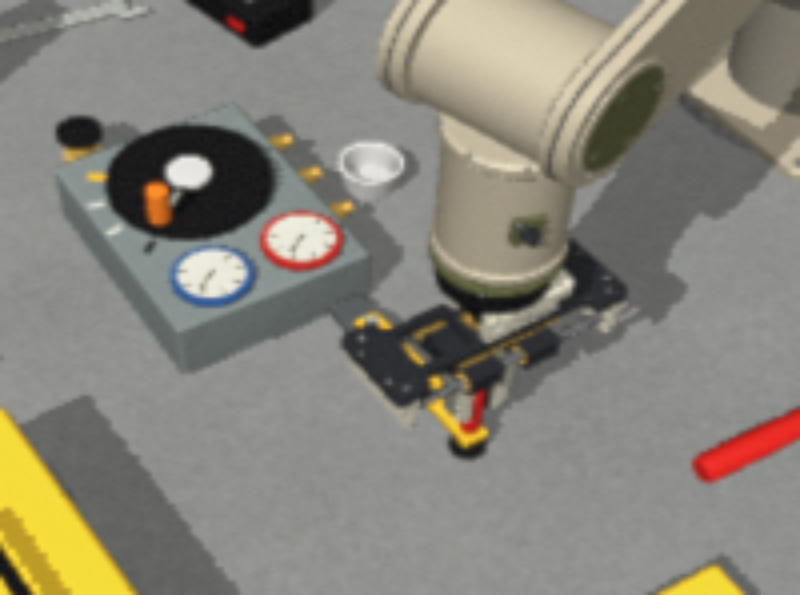

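View pics/w4.png

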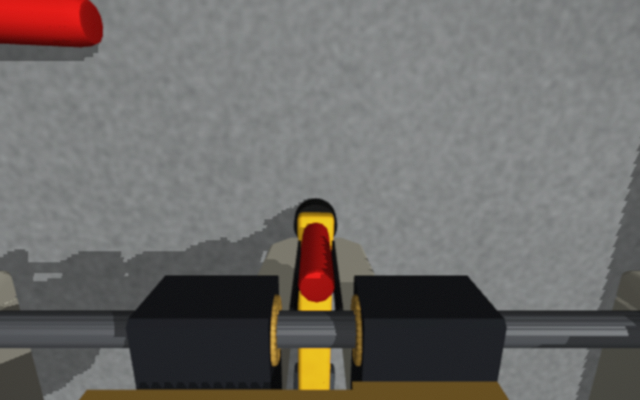

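The leg is at 89.05°, where the expected stop is 89.1°, and an 11.7 N reaction shows it is against the stop. Release and rise.

Emit:
{"api": "servo_tool", "payload": {
  "deltas": [
    [[0, 0, 0, 0, 0, 0, 40], [0, 0, 0, 0, 0, 0, 40], [0, 0, 0, 0, 0, 0, 40], [0, 0, -30, 0, 0, 0, 40], [0, 0, -70, 0, 0, 0, 40], [0, 0, -120, 0, 0, 0, 40], [0, 0, -170, 0, 0, 0, 40], [0, 0, -220, 0, 0, 0, 40], [0, 0, -220, 0, 0, 0, 40]]
  ]
}}

```text
time: 8.5
position: [521.4, 198.4, 287.4]
ee_rot: [[-0.001, 1.0, 0.017], [1.0, 0.001, 0.004], [0.004, 0.017, -1.0]]
wrist_force: [0.9, 0.2, -0.4]
width: 37.3
```

```bash
python3 -c "
from h import *
st()
o=manip.observe();np.savez('pose5.npz',R=o['ee_rot'],p=o['position'])
im=manip.snapshot('wrist')[:,:,::-1];cv2.imwrite('pics/w5.png',im)
cv2.imwrite('pics/scene5.png',cv2.resize(manip.snapshot('scene')[130:300,230:430,::-1],None,fx=4,fy=3.5))"
```

```text
t 8.5 p [521.4 198.4 287.4] yaw_y 0.0 j [15.6 -1.2 87.1 -0.  93.  15.5] F [ 0.9  0.2 -0.4] w 37.3
```

View pics/w5.png

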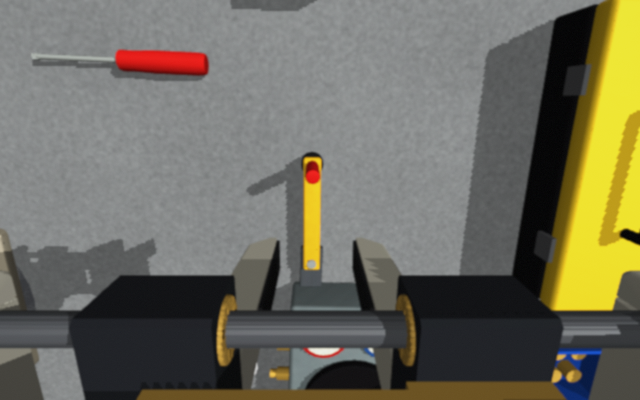

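View pics/scene5.png

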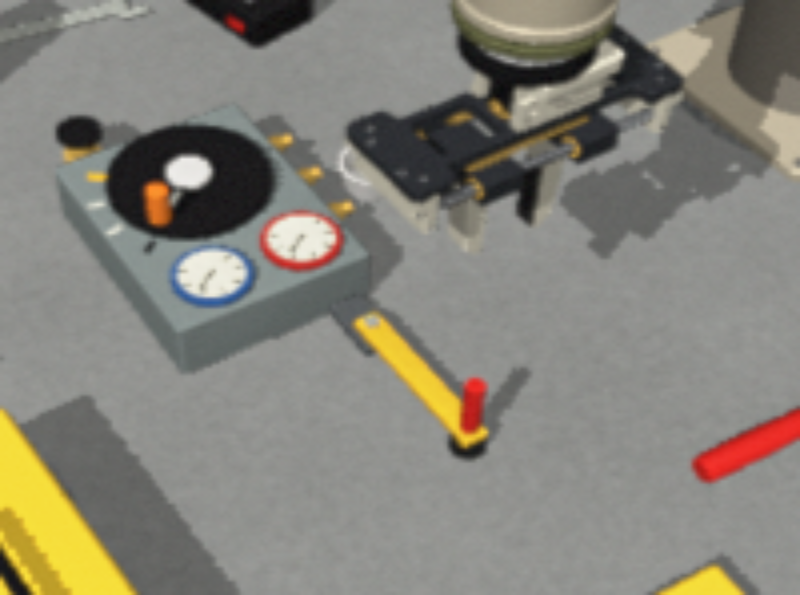

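The leg stays out and seated after release, with its post at wrist pixel (313,172). On to the knob.

```bash
python3 -c "
from h import *
print(delta([616.8,-83,200],-53.9))
d=np.load('pose5.npz');pose=(d['R'],d['p'])
print(plane('wrist',(313,175),95,pose),plane('wrist',(311,264.5),32,pose))
"
```

```text
(array([-281. ,   96.4,   82.1]), array([ 0.44, -0.37, 53.94]))
[520.93643489 200.17134778  95.        ] [518.71638864  67.7790691   32.        ]
```

Emit:
{"api": "servo_tool", "payload": {
  "deltas": [
    [[-40, 14, 0, 0.4, -0.4, 8, 40], [-80, 28, 0, 0.4, -0.4, 16, 40], [-120, 42, 0, 0.4, -0.4, 24, 40], [-160, 55, 10, 0.4, -0.4, 32, 40], [-200, 69, 20, 0.4, -0.4, 40, 40], [-240, 82, 40, 0.4, -0.4, 47, 40], [-270, 93, 60, 0.4, -0.4, 54, 40], [-281, 96.4, 82, 0.4, -0.4, 54, 40], [-281, 96.4, 82, 0.4, -0.4, 54, 40], [-281, 96.4, 82, 0.4, -0.4, 54, 40]]
  ]
}}

```text
time: 9.85
position: [616.6, -81.7, 200.3]
ee_rot: [[0.807, 0.591, -0.0], [0.591, -0.807, -0.0], [-0.0, 0.0, -1.0]]
wrist_force: [-0.2, 0.1, 0.6]
width: 37.0
```

```bash
python3 -c "
from h import *
st()
o=manip.observe();pose=(o['ee_rot'],o['position']);np.savez('pose6.npz',R=o['ee_rot'],p=o['position'])
im=manip.snapshot('wrist')[:,:,::-1];cv2.imwrite('pics/w6.png',im)
hsv=cv2.cvtColor(im,cv2.COLOR_BGR2HSV);m=cv2.inRange(hsv,(5,180,200),(16,255,255));print(cv2.connectedComponentsWithStats(m)[2:])
print(proj('wrist',[616.8,-83,124],pose))"
```

```text
t 9.85 p [616.6 -81.7 200.3] yaw_y -53.8 j [-12.3  11.3  82.9  -0.   85.8  41.5] F [-0.2  0.1  0.6] w 37.0
(array([[     0,      0,    640,    400, 255521],
       [   609,      6,      1,      1,      1],
       [   611,     10,      1,      2,      2],
       [   611,     16,      1,      1,      1],
       [   607,     24,      1,      1,      1],
       [   596,     26,     10,      5,     10],
       [   639,     35,      1,      1,      1],
       [   561,     37,     25,     23,     39],
       [   629,     55,      7,      4,      8],
       [   625,     59,      3,      1,      3],
       [   591,     64,     25,     24,     45],
       [   306,    197,     22,     22,    368]], dtype=int32), array([[319.38318181, 199.54847155],
       [609.        ,   6.        ],
       [611.        ,  10.5       ],
       [611.        ,  16.        ],
       [607.        ,  24.        ],
       [600.5       ,  28.6       ],
       [639.        ,  35.        ],
       [576.56410256,  51.61538462],
       [632.125     ,  56.875     ],
       [626.        ,  59.        ],
       [606.73333333,  78.77777778],
       [316.50271739, 208.14402174]]))
[318.32421095 209.63275615]
```

View pics/w6.png

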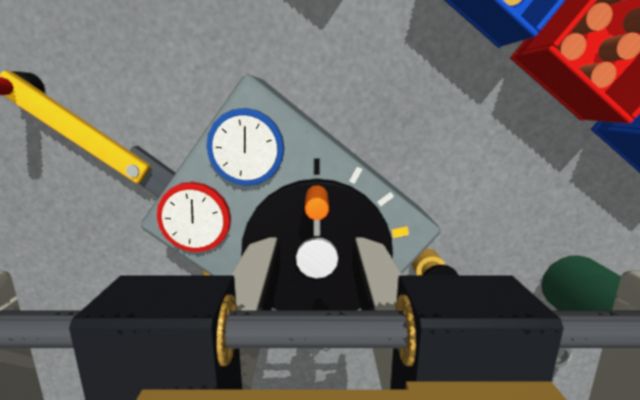

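The knob is at (316.5,208), aligned between the jaws and in line with the hub at (317,259). Let me refine the angles and positions.

```bash
python3 -c "
from h import *
d=np.load('pose6.npz');pose=(d['R'],d['p'])
k=plane('wrist',(316.5,207.5),124,pose);h=plane('wrist',(317,259),92,pose);y=plane('wrist',(400,232.5),70,pose);b=plane('wrist',(317,166),70,pose)
print(k,h,y,b,[np.degrees(np.arctan2(*(q-h)[1::-1])) for q in (k,y,b)])
c1=plane('wrist',(249,76),70,pose);c2=plane('wrist',(439,231),70,pose);print(c1,c2,np.degrees(np.arctan2(*(c1-c2)[1::-1]))-90)
print(delta([k[0],k[1],94],-53.9))"
```

```text
[617.31833159 -80.99363627 124.        ] [ 572.65566117 -114.29200916   92.        ] [ 629.08069623 -165.2297419    70.        ] [633.81256754 -69.5226413   70.        ] [np.float64(36.70646849812954), np.float64(-42.07416324481), np.float64(36.20566027109178)]
[660.2270641   16.67123271  70.        ] [ 650.80015943 -192.46594253   70.        ] -2.580873029114244
(array([  0.6,  -0.6, 107.1]), array([ 0.08, -0.05,  0.09]))
```

Emit:
{"api": "servo_tool", "payload": {
  "deltas": [
    [[0.6, -0.6, 30, 0, 0, 0, 40], [0.6, -0.6, 60, 0, 0, 0, 40], [0.6, -0.6, 85, 0, 0, 0, 40], [0.6, -0.6, 106, 0, 0, 0, 40], [0.6, -0.6, 106, 0, 0, 0, 40], [0.6, -0.6, 106, 0, 0, 0, 40]]
  ]
}}

```text
time: 10.65
position: [618.2, -80.9, 96.5]
ee_rot: [[0.807, 0.591, 0.003], [0.591, -0.807, -0.001], [0.002, 0.003, -1.0]]
wrist_force: [-0.1, -0.7, -0.1]
width: 37.1
```

```bash
python3 -c "
from h import *
st();print(delta([617.2,-81,94],-53.9))"
```

```text
t 10.65 p [618.2 -80.9  96.5] yaw_y -53.8 j [-12.2  15.7  88.9  -0.   75.2  41.6] F [-0.1 -0.7 -0.1] w 37.1
(array([-0.9, -0.5,  2.5]), array([ 0.16, -0.12,  0.12]))
```

Emit:
{"api": "servo_tool", "payload": {
  "deltas": [
    [[-0.8, -0.4, 2, 0, 0, 0, 14], [-0.8, -0.4, 2, 0, 0, 0, 10], [-0.8, -0.4, 2, 0, 0, 0, 10], [-0.8, -0.4, 2, 0, 0, 0, 10], [-0.8, -0.4, 2, 0, 0, 0, 10]]
  ]
}}

```text
time: 11.28
position: [617.9, -81.4, 95.3]
ee_rot: [[0.807, 0.591, 0.005], [0.591, -0.807, -0.002], [0.003, 0.004, -1.0]]
wrist_force: [1.2, -1.8, 4.2]
width: 17.5
```

```bash
cat > dial.py <<'E'
from h import *
import sys
st()
o=manip.observe();print(o['ft_torque'].round(2))
p=o['position'];R=o['ee_rot'];Hc=np.array([573.2,-113.6])
v=p[:2]-Hc;print("r",np.hypot(*v),"ang",np.degrees(np.arctan2(*v[::-1])))
yw=np.degrees(np.arctan2(R[1,1],R[0,1]))
for A in map(float,sys.argv[1:]):
  a=np.radians(A);q=Hc+55*np.array([np.cos(a),np.sin(a)])-p[:2]
  print(A,(R.T@np.r_[q,0]).round(1),"turn",round(-(A-90-yw),1))
E
python3 dial.py 36 30 24 18 12 6 0 -6 -12 -18 -24 -30 -36 -41.3
```

```text
t 11.28 p [617.9 -81.4  95.3] yaw_y -53.8 j [-12.2  15.7  89.1  -0.   74.9  41.6] F [ 1.2 -1.8  4.2] w 17.5
[-0.39 -0.09  0.02]
r 55.11562219555093 ang 35.754219123826296
36.0 [-0.1 -0.2 -0. ] turn 0.2
30.0 [-0.4  5.5  0. ] turn 6.2
24.0 [-1.4 11.2  0. ] turn 12.2
18.0 [-2.9 16.7  0.1] turn 18.2
12.0 [-5.  22.1  0.1] turn 24.2
6.0 [-7.6 27.2  0.1] turn 30.2
0.0 [-10.7  32.1   0.1] turn 36.2
-6.0 [-14.4  36.5   0.1] turn 42.2
-12.0 [-18.5  40.6   0.1] turn 48.2
-18.0 [-23.   44.2   0.1] turn 54.2
-24.0 [-27.8  47.3   0.1] turn 60.2
-30.0 [-32.9  49.9   0.1] turn 66.2
-36.0 [-38.3  51.9   0.1] turn 72.2
-41.3 [-43.2  53.3   0.1] turn 77.5
```

Emit:
{"api": "servo_tool", "payload": {
  "deltas": [
    [[-0.4, 5.5, -0.5, 0, 0, 6.2, 10], [-1.4, 11.2, -0.5, 0, 0, 12.2, 10], [-2.9, 16.7, -0.5, 0, 0, 18.2, 10], [-5, 22.1, -0.5, 0, 0, 24.2, 10], [-7.6, 27.2, -0.5, 0, 0, 30.2, 10], [-10.7, 32.1, -0.5, 0, 0, 36.2, 10], [-14.4, 36.5, -0.5, 0, 0, 42.2, 10], [-18.5, 40.6, -0.5, 0, 0, 48.2, 10], [-18.5, 40.6, -0.5, 0, 0, 48.2, 10]]
  ]
}}

```text
time: 12.4
position: [627.8, -125.4, 95.4]
ee_rot: [[0.978, -0.209, 0.006], [-0.209, -0.978, -0.002], [0.007, 0.0, -1.0]]
wrist_force: [7.3, -1.7, -4.1]
width: 17.7
```

```bash
python3 dial.py -12 -16 -20 -24 -28 -32 -35 -38 -40 -41.3 -43
```

```text
t 12.4 p [ 627.8 -125.4   95.4] yaw_y -102.1 j [-15.9  18.1  86.2   0.   75.3  86.2] F [ 7.3 -1.7 -4.1] w 17.7
[-0.28 -1.02  0.21]
r 55.809136779172555 ang -12.178424199118151
-12.0 [-0.8 -0.2 -0. ] turn -0.1
-16.0 [-0.9  3.7 -0. ] turn 3.9
-20.0 [-1.3  7.5 -0. ] turn 7.9
-24.0 [-2.  11.3 -0. ] turn 11.9
-28.0 [-2.9 15.  -0. ] turn 15.9
-32.0 [-4.1 18.6 -0. ] turn 19.9
-35.0 [-5.1 21.3 -0. ] turn 22.9
-38.0 [-6.3 23.9 -0. ] turn 25.9
-40.0 [-7.2 25.7 -0. ] turn 27.9
-41.3 [-7.8 26.8 -0. ] turn 29.2
-43.0 [-8.6 28.2 -0.1] turn 30.9
```

Emit:
{"api": "servo_tool", "payload": {
  "deltas": [
    [[-0.3, 3.7, 0, 0, 0, 3.9, 10], [-0.7, 7.5, 0, 0, 0, 7.9, 10], [-1.3, 11.3, 0, 0, 0, 11.9, 10], [-2.2, 15, 0, 0, 0, 15.9, 10], [-3.4, 18.6, 0, 0, 0, 19.9, 10], [-4.4, 21.3, 0, 0, 0, 22.9, 10], [-5.6, 23.9, 0, 0, 0, 25.9, 10], [-7, 26.5, 0, 0, 0, 29, 10], [-7, 26.5, 0, 0, 0, 29, 10], [-7, 26.5, 0, 0, 0, 29, 10]]
  ]
}}

```text
time: 13.65
position: [616.3, -149.7, 95.4]
ee_rot: [[0.754, -0.657, 0.008], [-0.657, -0.754, -0.002], [0.007, -0.004, -1.0]]
wrist_force: [6.9, -0.5, -2.0]
width: 16.9
```

```bash
python3 dial.py -40 -41.3 -42; python3 -c "
from h import *
cv2.imwrite('pics/w7.png',manip.snapshot('wrist')[:,:,::-1])
cv2.imwrite('pics/scene7.png',cv2.resize(manip.snapshot('scene')[130:270,230:390,::-1],None,fx=4.5,fy=4))
cv2.imwrite('pics/side7.png',cv2.resize(manip.snapshot('side')[170:290,290:420,::-1],None,fx=5,fy=5))
"
```

```text
t 13.65 p [ 616.3 -149.7   95.4] yaw_y -131.1 j [-1.830e+01  1.710e+01  8.740e+01  1.000e-01  7.500e+01  1.127e+02] F [ 6.9 -0.5 -2. ] w 16.9
[-0.23 -0.73  0.19]
r 56.24688449891472 ang -39.90995195032887
-40.0 [-1.2  0.1 -0. ] turn -1.1
-41.3 [-1.2  1.4 -0. ] turn 0.2
-42.0 [-1.2  2.  -0. ] turn 0.9
```

View pics/w7.png

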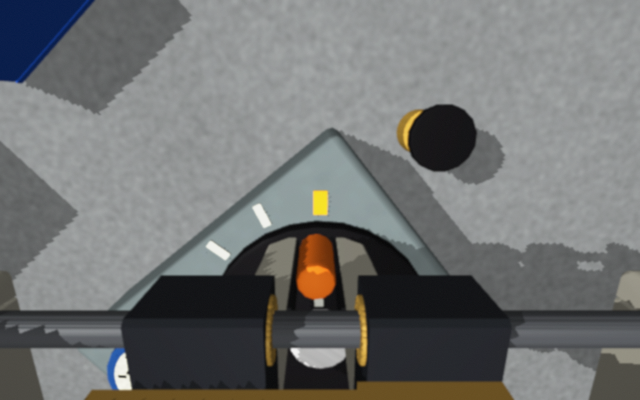

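View pics/scene7.png

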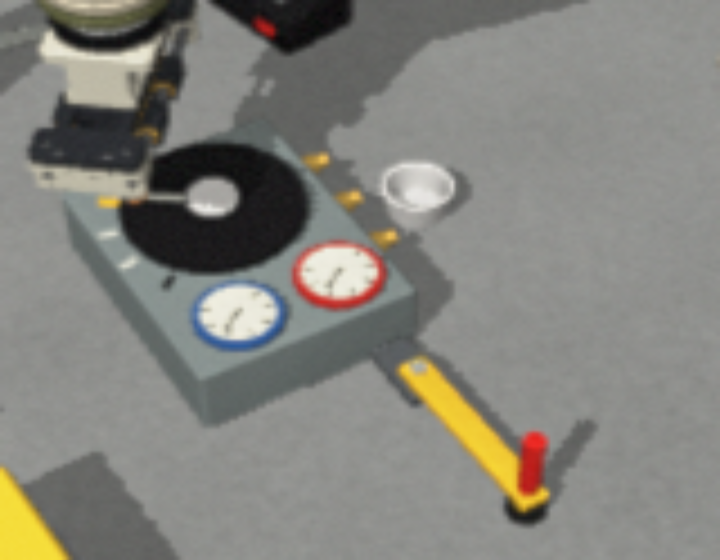

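View pics/side7.png

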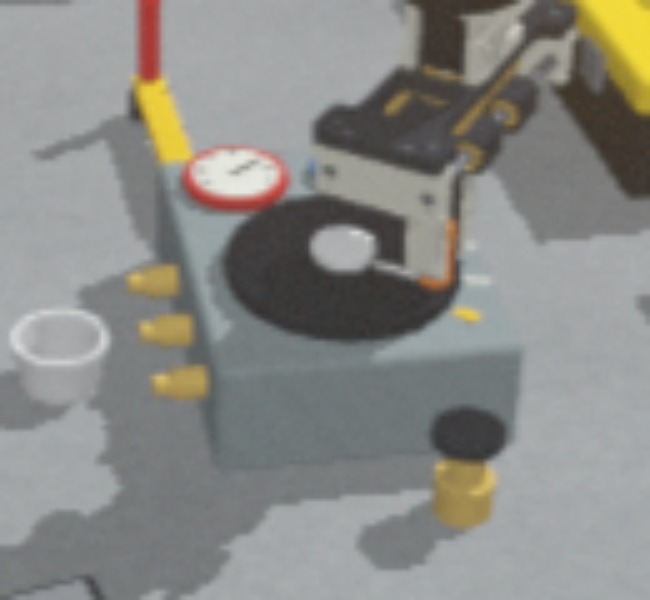

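Run:
```python
from h import *
o=manip.observe();pose=(o['ee_rot'],o['position'])
im=manip.snapshot('wrist')[:,:,::-1].copy();cv2.imwrite('pics/w8c.png',cv2.resize(im[180:380,210:430],None,fx=3,fy=3,interpolation=cv2.INTER_CUBIC))
hsv=cv2.cvtColor(im,cv2.COLOR_BGR2HSV)
def cen(lo,hi,box):
    x0,y0,x1,y1=box;m=cv2.inRange(hsv[y0:y1,x0:x1],lo,hi);y,x=np.nonzero(m);return np.array([x.mean()+x0,y.mean()+y0]),len(x)
for nm,lo,hi,box,z in [("yel",(20,150,100),(35,255,255),(305,180,340,222),70),("w2",(0,0,190),(180,50,255),(245,195,280,232),70),("w1",(0,0,190),(180,50,255),(200,235,235,265),70),("knobtop",(5,150,190),(18,255,255),(290,255,345,305),124)]:
    c,n=cen(lo,hi,box);X=plane('wrist',c,z,pose);print(nm,c.round(1),n,X.round(1),[np.degrees(np.arctan2(X[1]-h[1],X[0]-h[0])).round(2) for h in ((573.2,-113.6),(574,-114))])
# two points on bottom/top of the pointer line, z ~84
```

```text
yel [320.  202.4] 310 [ 629.6 -164.7   70. ] [np.float64(-42.19), np.float64(-42.38)]
w2 [261.3 215.4] 239 [ 645.8 -134.4   70. ] [np.float64(-15.99), np.float64(-15.87)]
w1 [217.5 250.1] 216 [ 647.  -100.2   70. ] [np.float64(10.28), np.float64(10.69)]
knobtop [315.5 281.3] 910 [ 616.1 -149.9  124. ] [np.float64(-40.28), np.float64(-40.5)]
```

View pics/w8c.png

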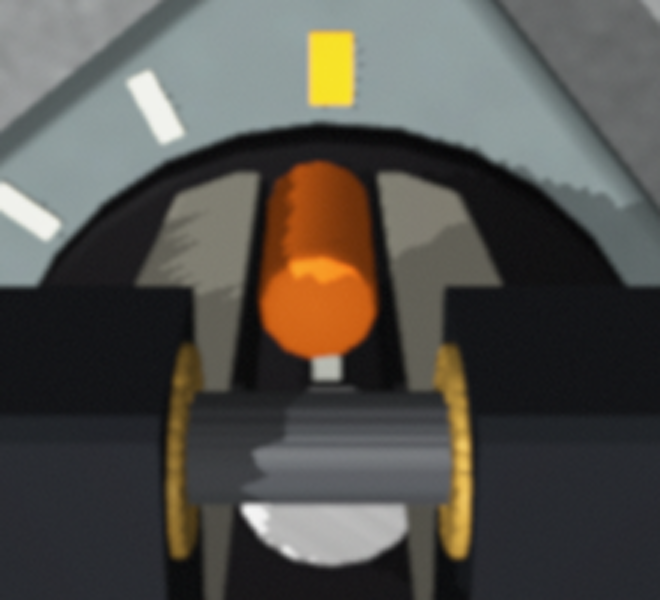

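The knob reads about 1.5° short of the yellow mark, because the servo gives slightly under the spring load. A small nudge should fix it.

Emit:
{"api": "servo_tool", "payload": {
  "deltas": [
    [[-0.2, 1.5, 0, 0, 0, 0.5, 10], [-0.4, 2, 0, 0, 0, 1, 10], [-0.5, 2.4, 0, 0, 0, 1.2, 10], [-0.5, 2.4, 0, 0, 0, 1.2, 10], [-0.5, 2.4, 0, 0, 0, 1.2, 10]]
  ]
}}

```text
time: 14.48
position: [615.6, -150.7, 95.4]
ee_rot: [[0.74, -0.672, 0.011], [-0.672, -0.741, -0.001], [0.009, -0.006, -1.0]]
wrist_force: [7.3, 0.5, -2.5]
width: 17.3
```

```bash
cat > chk.py <<'E'
from h import *
st();o=manip.observe();pose=(o['ee_rot'],o['position']);p=o['position']
print([np.degrees(np.arctan2(p[1]-h[1],p[0]-h[0])).round(2) for h in ((573.2,-113.6),(574,-114))], "chord",np.linalg.norm(p[:2]-[617.9,-81.4]))
im=manip.snapshot('wrist')[:,:,::-1].copy();cv2.imwrite('pics/w9c.png',cv2.resize(im[180:380,210:430],None,fx=3,fy=3,interpolation=cv2.INTER_CUBIC))
hsv=cv2.cvtColor(im,cv2.COLOR_BGR2HSV)
def cen(lo,hi,box):
    x0,y0,x1,y1=box;m=cv2.inRange(hsv[y0:y1,x0:x1],lo,hi);y,x=np.nonzero(m);return np.array([x.mean()+x0,y.mean()+y0]),len(x)
for nm,lo,hi,box,z in [("yel",(20,150,100),(35,255,255),(295,180,340,222),70),("knobtop",(5,150,190),(18,255,255),(290,255,345,305),124)]:
    c,n=cen(lo,hi,box);X=plane('wrist',c,z,pose);print(nm,c.round(1),n,X.round(1),[np.degrees(np.arctan2(X[1]-h[1],X[0]-h[0])).round(2) for h in ((573.2,-113.6),(574,-114))])
E
python3 chk.py
```

```text
t 14.47 p [ 615.6 -150.7   95.4] yaw_y -132.2 j [-1.850e+01  1.690e+01  8.760e+01  1.000e-01  7.490e+01  1.137e+02] F [ 7.3  0.5 -2.5] w 17.3
[np.float64(-41.15), np.float64(-41.38)] chord 69.29180534119783
yel [317.1 202.5] 318 [ 629.6 -164.7   70. ] [np.float64(-42.17), np.float64(-42.36)]
knobtop [315.3 281.3] 900 [ 615.3 -150.9  124. ] [np.float64(-41.55), np.float64(-41.79)]
```

View pics/w9c.png

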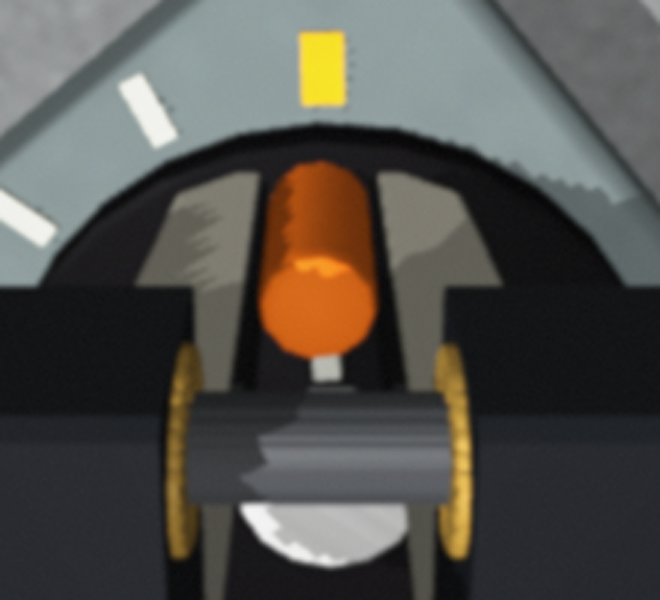

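The knob is now aligned with the yellow mark: the angle from rest is 1.34–1.36 rad by three estimates. Last check before handing in is the leg and the loose things.

Run:
```python
from h import *
st()
a=manip.snapshot('side')[:,:,::-1];cv2.imwrite('pics/side10.png',a)
b=manip.snapshot('scene')[:,:,::-1];cv2.imwrite('pics/scene10.png',b)
st()
```

```text
t 14.53 p [ 615.6 -150.7   95.4] yaw_y -132.2 j [-1.850e+01  1.690e+01  8.760e+01  1.000e-01  7.490e+01  1.137e+02] F [ 8.8  1.3 -1.8] w 17.5
t 14.62 p [ 615.6 -150.7   95.4] yaw_y -132.2 j [-1.850e+01  1.690e+01  8.760e+01  1.000e-01  7.490e+01  1.137e+02] F [ 7.6  1.1 -2.3] w 17.4
```

View pics/scene10.png

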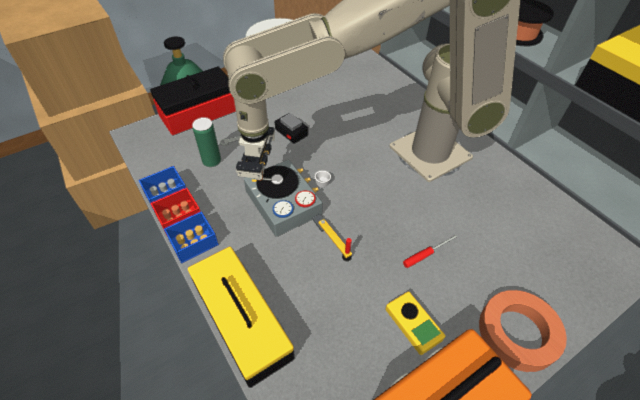

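View pics/side10.png

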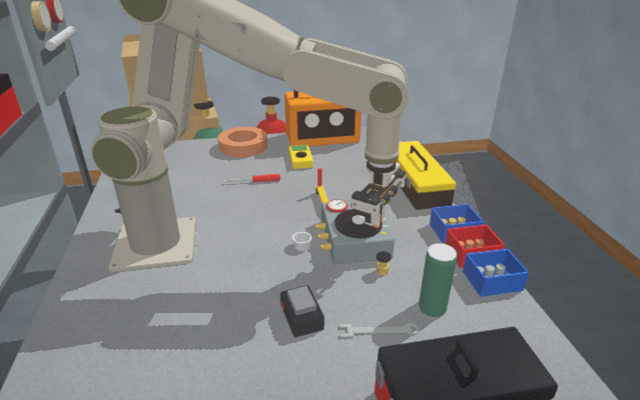

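The leg is out, with its post at (347,243) in the scene view. The tin, valve, can, battery, wrench, meter and screwdriver are all where they started. The hold is steady, so I'm handing in.

```bash
python3 -c "
from plant import manip
print(manip.hand_in())"
```

```text
the job is handed in; nothing more can be done
None
```

I swung the leg out by its red post to its end stop, then turned the knob clockwise to the third click and handed in while still gripping it there. This took about 14.6 s of the 64 s allowed.

- **Leg:** it reached 89.05° in the world frame against about 89.1° expected. An 11.7 N reaction at the post showed it was on the stop. It stayed out after I let go, and the final pictures still show it out.
- **Dial:** the first push stopped about 1.5° short of the yellow mark because the arm gave a little under the spring, so I nudged it on. Three estimates of the final angle from rest gave 1.34, 1.36 and 1.36 rad, against 1.35 for the third click. The hold was steady, with about 7–9 N at the wrist.
- **Loose things:** by eye, none of them had moved between the first and last pictures.
- **Disagreements:**
    - The wrist camera and the fixed cameras differed by 3–5 mm in y. I used the wrist camera's values, which fitted the arm's own motion.
    - In the final wrist picture the knob still read about 0.6° short of the yellow mark, within the measurement error.

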